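# Retrieve the fallen tonearm counterweight with the reacher

## Task

The brass tonearm counterweight has ended up under the wire rack that carries the soldering station. Slide the reacher's open jaws in under the rack around it, squeeze the trigger to grip it and draw it out onto the open bench, about 8 cm in front of the rack's front edge; then let it go, leaving it upright and the reacher standing on the bench. Never touch the counterweight with the robot's own fingers, and leave the black knob under the rack where it is.

Things in the scene. Friction and masses are not known exactly. Their poses are not given: they have to be found in the camera images.
- reacher: Reacher standing on the bench on a slick black foot (100 x 60 mm), for sliding; 0.30 kg. Origin: on the bench, mid-foot; x along the shaft to the jaws, z up. Orange grip post (x -29 to -15 mm, 32 wide) and red trigger post (x 19 to 29, 28 wide, from z 24) rise to z 86, over a shaft with its top at z 20. Take both posts between the fingers from above at z 60, closing along x: 58 mm over both.
- trigger (a joint): Trigger travel in m, 0 (out) to 0.018, straight back to the grip; the spring takes 10 N to start, 16 N at 0.012, and returns it. 0.003 is enough to hold and slide the tool. The jaws close in proportion: on a 30 mm item at 0.012, pads parallel; 25 to 40 N grips firmly. With both fingers moving alike, the tool shifts forward by half the travel.
- jaws (a point): Point midway between the two orange jaws where the item should sit, at reacher x 245 mm, y 0, z 13; it moves with the reacher. Jaws: 8 mm thick, z 4 to 22 mm, pivoted at x 185, y +/-19, tips at x 274 mm; free space between them from x 197 mm. With the trigger out each is spread 12 degrees: 54 mm apart inside at this point, 82 mm over the outsides of the tips.
- counterweight: The counterweight: polished brass cylinder with a black band round its middle, diameter 30 mm, height 28 mm, about 110 g, standing upright under the rack. Origin at the centre of its underside, z up.
- rack: Fixed black wire rack, 200 mm deep (x) by 320 wide (y), wires 70 mm up, 66 mm free beneath, thin legs at the corners only; white soldering station on its rear half, top at 163 mm. Origin on the bench under its centre; x points from the open front edge (x -100 mm) to the back, so the way in is along +x. The reacher stands in front; the bench between is free.
- knob: Bystander: black plastic knob with a red pointer line on top, diameter 32 mm, height 20 mm, standing under the rack about 105 to 125 mm to one side of the counterweight. Origin at the centre of its underside.
Mind the look-alikes: they are no part of the job. What is meant by the counterweight is not green or pink, and is the larger of those in its own colour.

How it is judged:
On the way, in this order (a step that is already met when the one before it is completed fails the run):
1. with the trigger squeezed (over 6 mm), the reacher's jaws squeeze the counterweight (over 3 N) while it is still under the rack (contact force between reacher and counterweight above 3 N and x of counterweight in the frame of rack above -0.09 m and value of joint trigger above 0.006 m), for 0.2 s.
2. trigger still squeezed (over 6 mm), still squeezed in the jaws, the counterweight has come out, its centre more than 45 mm in front of the rack's front edge (contact force between reacher and counterweight above 2 N and x of counterweight in the frame of rack below -0.145 m and value of joint trigger above 0.006 m), for 0.2 s.
At the end, for the whole second after the job is handed in: The counterweight stands upright (within 10 degrees) and at rest on the bench, its centre more than 45 mm in front of the rack's front edge, no longer squeezed by the jaws (under 1 N); the reacher stands on the bench (within 10 degrees) at rest, its trigger released (within 4 mm of fully out) (x of counterweight in the frame of rack below -0.145 m and height (world z) of each of counterweight, reacher below 0.01 m and angle between each of counterweight, reacher's own z axis and vertical below 0.17 rad and linear speed of each of counterweight, reacher below 0.02 m/s and contact force between reacher and counterweight below 1 N and value of joint trigger below 0.004 m); the robot touches nothing.
It fails at once if the robot's fingers touch the counterweight (contact force between the fingers and counterweight above 0.5 N).
It fails at once if the black knob is moved more than 15 mm (distance of knob from where it was at the start of the episode above 0.015 m).
It also fails if it takes over 53 s, if anything falls off the work surface, if the arm or the gripper's body presses on something with over 40 N, if the wrist force passes 120 N, or if a joint passes its speed limit or range.

## Robot

A 6-joint arm with a two-finger parallel gripper is mounted at the origin on the work surface. World frame = base frame: x ahead of the robot, y to its left, z up, the work surface at z = 0. Lengths are in m, angles in rad, forces in N, time in s.
With the tool pointing down it reaches from about 0.35 to 0.85 m from the base axis. Payload 8.1 kg.
Tool frame: the origin (TCP) lies between the finger pads; the fingertips stand 8 mm ahead of it and the grasp point (between the pads) lies 11 mm behind it (robot.tip_reach is the y of the fingertips in the tool frame, in m); y points along the fingers, z is the direction in which the jaws open and shut, and the axes are right-handed (so a half turn about y gives the same grasp; the last joint's range is limited). The gripper opens to 93 mm and grips with 3 to 60 N. Pads are 15 mm wide; open, the fingers measure 128 mm over their backs; the gripper's body (75 mm by 188 mm) begins 65 mm behind the grasp point.
Start: joints at [1.115, 0.13, 1.488, -0, 1.523, -0.085], TCP at [0.217, 0.559, 0.193] pointing down, gripper open.
Joint ranges: [-2.96, 2.96], [-0.89, 2.26], [0.02, 2.5], [-1.34, 4.48], [0, 2.73], [-2.66, 2.66]. Speed limits (rad/s): [2.39, 2.39, 2.79, 3.14, 3.14, 3.14].

## Interface

Orientations are given as a rotation vector (axis times angle).
In Python, from plant import robot gives the robot as it stands.
- The arm moves only by the tool carry_out, never from a script. Its argument "increments" is a list of rows, each an object with "linear": the shift along the tool's x, y, z in m, a list of three; "yaw": the turn about the tool's y in rad. A call has 1 to 5 rows; each row is the pose to reach, as a shift and turn from the pose measured when the call began, along the tool's axes at that moment; what a row does not reach only later rows make up. A row lasts 1/8 s, in which the tool goes at most 62.5 mm and 10.7 degrees, less where a joint would pass 70% of its speed; a pose out of reach is approached as far as the arm can. A call with a gripper value outside its range is refused whole. "gripper" is the opening, from 0 (shut) to 1 (fully open), set as the call begins (left out, the last holds). The fingers move at their own pace and stop on an object; "newtons" is the grip in N (left out, the last holds). Time passes only in rows, so rows that repeat a pose let the fingers close. It gives the time, the measured TCP pose, the force and the opening at its end, in the units of the state.
- robot.read_state(): the state, without advancing time (a new reading comes with each control period).
- robot.read_camera(name): name is "side" or "top"; returns the picture (420x560x3 uint8, blue, green, red); there is no depth.
- robot.camera_params(name): a dict with "fov_y" (degrees; the focal length in pixels is half the picture's height over the tangent of half this angle, whatever the lens; pixels are square), "cx", "cy" (the principal point, pixels), "R" (3x3) and "t" (3): a world point X has camera coordinates R X + t. Camera axes: x right, y down, z forward; pixel columns grow to the right and rows downward; lengths in m; the calibration is good to about 2 mm. A picture is of the moment at which its call begins. camera_params takes no time and is no camera call.
- robot.close_job(): hands the job in, once; it reports no verdict.
The state is a dict: "t": time; "q": joint angles; "dq": joint speeds; "joint_torque": joint torques, N m; "tool_pos": TCP position; "orientation": TCP orientation; "force": force on the tool from outside, world axes, zero at the start; "wrist_torque": the same for the moment, N m; "opening": finger opening in m.
Only numpy, scipy, OpenCV 4.12 (cv2) and the standard library are available. Lean on these libraries where they do the work, as an engineer would, in place of code of your own. Each camera call takes 0.05 s, during which the arm holds its last target.

## Working session

There is one attempt and no reset: what is moved stays moved. The work goes in short steps, Python scripts to look and compute and a tool call to move; the robot and the scene stay as the last step left them, time stands still between calls to the robot, and variables do not carry over. Pictures are saved under pics/ and viewed, and the job is handed in when it is done.

Besides the shell and the picture viewer there is one more tool, called after "Request:" as name(argument=value, ...) on one line, values as JSON. carry_out: Moves the arm, as the interface text tells. Its arguments: {"type":"object","properties":{"increments":{"type":"array","items":{"type":"object","properties":{"linear":{"type":"array","items":{"type":"number"}},"yaw":{"type":"number"}}}},"gripper":{"type":"number"},"newtons":{"type":"number"}},"required":["increments"]}

```bash
mkdir -p pics; ls; python3 - <<'E'
from plant import robot
import cv2, numpy as np
for n in("side","top"):
    im=robot.read_camera(n); cv2.imwrite(f"pics/{n}0.png",im)
    p=robot.camera_params(n); print(n,p)
s=robot.read_state();print(s)
E
```

```text
pics
side {'fov_y': 56.908389883165576, 'cx': 276.0520259901375, 'cy': 206.99120586010363, 'R': array([[-0.8299895 , -0.55731913,  0.02264542],
       [-0.34783365,  0.48542059, -0.80210885],
       [ 0.43603805, -0.67361876, -0.59674834]]), 't': array([0.42024118, 0.19378877, 0.5388094 ])}
top {'fov_y': 50.18821441625837, 'cx': 283.1731399676574, 'cy': 208.1830536077601, 'R': array([[ 0.01614239, -0.99980798, -0.01110982],
       [-0.99842374, -0.01552071, -0.05393653],
       [ 0.05375374,  0.01196298, -0.99848256]]), 't': array([0.01281051, 0.5180283 , 0.94017612])}
{'t': 0.1, 'q': array([ 1.11460817e+00,  1.31034631e-01,  1.48915350e+00, -4.36561121e-05,
        1.52301677e+00, -8.54117038e-02]), 'dq': array([-0.00053252, -0.00141678, -0.00256762,  0.0010129 ,  0.00091611,
       -0.00101456]), 'joint_torque': array([ 9.05145516e-04, -5.61328089e+01, -4.93106782e+01,  7.70633435e-02,
        2.87664053e-02, -6.57168084e-05]), 'tool_pos': array([0.21716262, 0.55873161, 0.19253213]), 'orientation': array([-1.55271912,  0.29127343, -0.29065896]), 'force': array([-0.1443653 , -0.39901693, -0.40585238]), 'wrist_torque': array([ 0.0303596 , -0.00783089, -0.01537632]), 'opening': 0.09289887999282276}
```

View pics/side0.png

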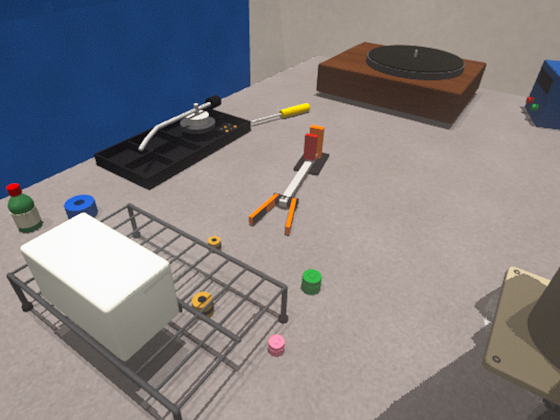

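View pics/top0.png

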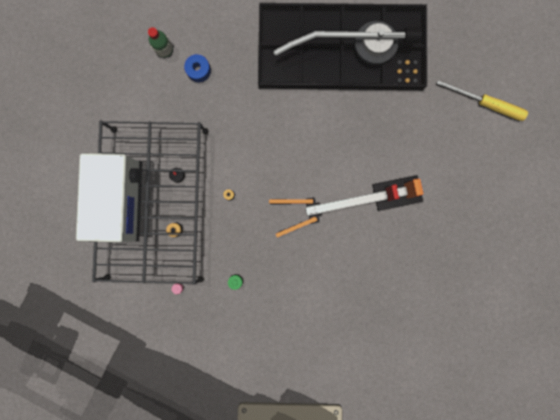

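```bash
python3 - <<'E'
import cv2
t=cv2.imread("pics/top0.png")
cv2.imwrite("pics/top0_rack.png",cv2.resize(t[110:300,70:260],None,fx=3.1,fy=3.1,interpolation=cv2.INTER_CUBIC))
cv2.imwrite("pics/top0_tool.png",cv2.resize(t[160:250,255:435],None,fx=4.4,fy=4.4,interpolation=cv2.INTER_CUBIC))
E
```

```text
(no output)
```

View pics/top0_rack.png

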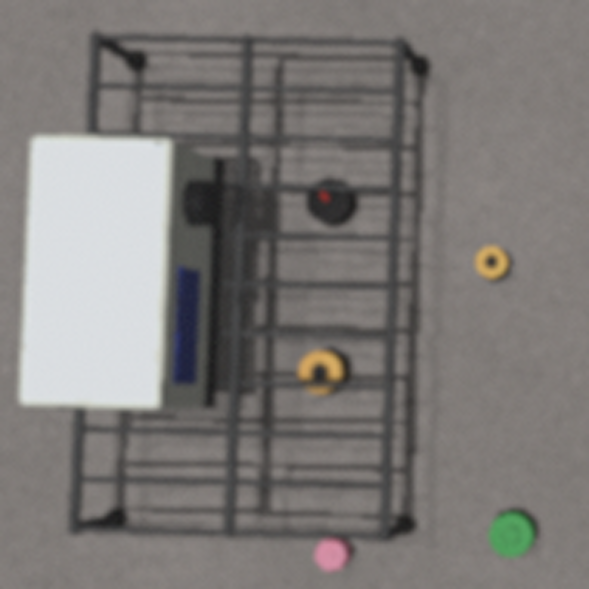

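View pics/top0_tool.png

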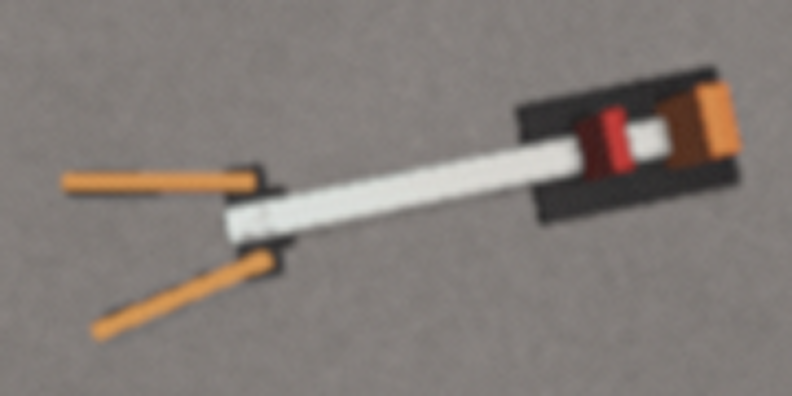

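```bash
cat > h.py <<'E'
import numpy as np, cv2
from plant import robot
def P(n):
    p=robot.camera_params(n); f=210/np.tan(np.radians(p['fov_y']/2)); return f,p
def ray(n,uv,z):
    f,p=P(n); d=np.array([(uv[0]-p['cx'])/f,(uv[1]-p['cy'])/f,1]); R=p['R'];c=-R.T@p['t'];d=R.T@d
    return (c+d*(z-c[2])/d[2])
def proj(n,X):
    f,p=P(n); c=p['R']@np.asarray(X)+p['t']; return np.array([p['cx']+f*c[0]/c[2],p['cy']+f*c[1]/c[2]])
def cr(U,V,s,x0,y0): return ((U+.5)/s-.5+x0,(V+.5)/s-.5+y0)
E
python3 - <<'E'
from h import *
np.set_printoptions(precision=4,suppress=True)
T=lambda U,V:cr(U,V,4.4,255,160); K=lambda U,V:cr(U,V,3.1,70,110)
foot=[ray("top",T(*a),0.004) for a in[(516,106),(716,67),(740,182),(541,223)]]
print("foot",np.array(foot),np.mean(foot,0))
print("tips",ray("top",T(63,182),.022),ray("top",T(96,331),.022))
print("pivots",ray("top",T(255,182),.022),ray("top",T(270,260),.022))
print("grip top",ray("top",T(718,119),.086),"trig top",ray("top",T(616,139),.086))
print("cw",ray("top",K(321,372),.028),"small",ray("top",K(491.5,262.5),.02))
print("knob",ray("top",K(332,202),.02))
c=[ray("top",K(*a),.07) for a in[(96,38),(402,42),(389,533),(75,528)]]
print("rack",np.array(c),np.mean(c,0))
print("side cw",ray("side",(203,300),.028),"knob?")
for nm,uv in dict(pink=(331,554),green=(512,532)).items(): print(nm,ray("top",K(*uv),.02))
E
```

```text
foot [[ 0.574  -0.1689  0.004 ]
 [ 0.5946 -0.2664  0.004 ]
 [ 0.5384 -0.2781  0.004 ]
 [ 0.5169 -0.1814  0.004 ]] [ 0.556  -0.2237  0.004 ]
tips [0.5321 0.0513 0.022 ] [0.461  0.0342 0.022 ]
pivots [ 0.5335 -0.0409  0.022 ] [ 0.4962 -0.0485  0.022 ]
grip top [ 0.5604 -0.2438  0.086 ] trig top [ 0.5507 -0.1984  0.086 ]
cw [0.4683 0.2507 0.028 ] small [0.545 0.138 0.02 ]
knob [0.585  0.2486 0.02  ]
rack [[0.6846 0.3943 0.07  ]
 [0.6847 0.1931 0.07  ]
 [0.3658 0.1931 0.07  ]
 [0.3654 0.3957 0.07  ]] [0.5251 0.2941 0.07  ]
side cw [0.4632 0.2528 0.028 ] knob?
pink [0.3453 0.2424 0.02  ]
green [0.3623 0.1199 0.02  ]
```

```bash
cat >> h.py <<'E'
from scipy.spatial.transform import Rotation as Ro
def inc(target,heading_deg):
    s=robot.read_state(); R=Ro.from_rotvec(s['orientation']).as_matrix()
    d=R.T@(np.asarray(target)-s['tool_pos'])
    zh=np.degrees(np.arctan2(R[1,2],R[0,2]))
    yaw=-(heading_deg-zh); yaw=(yaw+90)%180-90   # y points down
    print("t",s['t'],"pos",s['tool_pos'],"zhead",zh,"R_y",R[:,1],"F",s['force'],"op",s['opening'],"q6",s['q'][[0,5]])
    print("linear",d,"yaw",np.radians(yaw),"deg",yaw,"rows",np.linalg.norm(d)/.0625,abs(yaw)/10.7)
E
python3 - <<'E'
from h import *
np.set_printoptions(precision=4,suppress=True)
inc([.556,-.224,.19],102.4)
inc([.556,-.224,.13],102.4)
E
```

```text
t 0.1 pos [0.2172 0.5587 0.1925] zhead 68.75619975137178 R_y [-0.0007 -0.0015 -1.    ] F [-0.1444 -0.399  -0.4059] op 0.09289887999282276 q6 [ 1.1146 -0.0854]
linear [ 0.5994  0.0035 -0.6068] yaw -0.5871950872218493 deg -33.643800248628224 rows 13.64684592803895 3.1442803970680586
t 0.1 pos [0.2172 0.5587 0.1925] zhead 68.75619975137178 R_y [-0.0007 -0.0015 -1.    ] F [-0.1444 -0.399  -0.4059] op 0.09289887999282276 q6 [ 1.1146 -0.0854]
linear [ 0.5994  0.0635 -0.6067] yaw -0.5871950872218493 deg -33.643800248628224 rows 13.683412976794868 3.1442803970680586
```

Request:
carry_out(increments=[{"linear":[0.04,0,-0.04],"yaw":-0.06},{"linear":[0.08,0,-0.08],"yaw":-0.12},{"linear":[0.12,0,-0.12],"yaw":-0.18},{"linear":[0.16,0,-0.16],"yaw":-0.24},{"linear":[0.2,0,-0.2],"yaw":-0.3}], gripper=1)

```text
t: 0.72
tool_pos: [0.3313, 0.2981, 0.1924]
orientation: [-1.572, 0.054, -0.053]
force: [0.2, 0.5, 0.1]
opening: 0.0927
```

```bash
python3 - <<'E'
from h import *
np.set_printoptions(precision=4,suppress=True)
inc([.556,-.224,.19],102.4)
E
```

```text
t 0.725 pos [0.3313 0.2981 0.1924] zhead 86.08088364043985 R_y [-0.0009 -0.0018 -1.    ] F [0.1833 0.4671 0.13  ] op 0.09271893143463977 q6 [ 0.6184 -0.884 ]
linear [ 0.2599  0.0032 -0.5055] yaw -0.2848223114903955 deg -16.319116359560155 rows 9.094303452586088 1.5251510616411361
```

Request:
carry_out(increments=[{"linear":[0.026,0,-0.05],"yaw":-0.03},{"linear":[0.052,0,-0.1],"yaw":-0.06},{"linear":[0.078,0,-0.15],"yaw":-0.09},{"linear":[0.104,0,-0.2],"yaw":-0.12},{"linear":[0.13,0,-0.25],"yaw":-0.15}])

```text
t: 1.35
tool_pos: [0.4442, 0.038, 0.1926]
orientation: [-1.571, -0.064, 0.065]
force: [0.9, 0.0, 0.1]
opening: 0.0934
```

```bash
python3 - <<'E'
from h import *
np.set_printoptions(precision=4,suppress=True)
inc([.556,-.224,.19],102.4)
E
```

```text
t 1.35 pos [0.4442 0.038  0.1926] zhead 94.72669724738925 R_y [-0.0007 -0.0016 -1.    ] F [0.9387 0.0376 0.0756] op 0.0934309500441824 q6 [-0.0283 -1.6816]
linear [ 0.0899  0.003  -0.2703] yaw -0.13392439753540153 deg -7.673302752610752 rows 4.55777980585932 0.7171310983748367
```

Request:
carry_out(increments=[{"linear":[0.017,0,-0.052],"yaw":-0.03},{"linear":[0.034,0,-0.104],"yaw":-0.06},{"linear":[0.051,0,-0.156],"yaw":-0.09},{"linear":[0.068,0,-0.208],"yaw":-0.12},{"linear":[0.09,0.003,-0.27],"yaw":-0.134}])

```text
t: 1.98
tool_pos: [0.5552, -0.2222, 0.19]
orientation: [-1.565, -0.17, 0.171]
force: [0.3, 1.0, 0.1]
opening: 0.0932
```

```bash
python3 - <<'E'
from h import *
np.set_printoptions(precision=4,suppress=True)
cv2.imwrite("pics/side1.png",robot.read_camera("side"))
inc([.556,-.224,.11],102.4)
E
```

```text
t 2.025 pos [ 0.5558 -0.2288  0.187 ] zhead 102.29593387723656 R_y [-0.0031 -0.0036 -1.    ] F [-4.9008 -2.0945 -0.7479] op 0.09310271613554184 q6 [-0.4727 -2.2578]
linear [0.0015 0.077  0.0048] yaw -0.0018162964820066763 deg -0.10406612276344163 rows 1.2343560503307642 0.00972580586574221
```

View pics/side1.png

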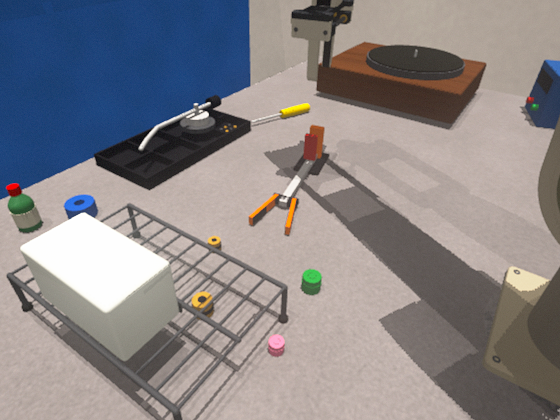

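Request:
carry_out(increments=[{"linear":[0.001,0.03,0.005]},{"linear":[0.001,0.065,0.005]},{"linear":[0.001,0.065,0.005]}])

```text
$.increments[0]: bad value
```

```bash
python3 - <<'E'
from h import *
np.set_printoptions(precision=4,suppress=True)
im=robot.read_camera("side")
cv2.imwrite("pics/side2.png",cv2.resize(im[20:220,220:400],None,fx=3,fy=3,interpolation=cv2.INTER_CUBIC))
im=robot.read_camera("top")
cv2.imwrite("pics/top2.png",cv2.resize(im[130:260,330:500],None,fx=4,fy=4,interpolation=cv2.INTER_CUBIC))
inc([.556,-.224,.049],102.4)
E
```

```text
t 2.125 pos [ 0.554  -0.2228  0.1876] zhead 102.20783920547656 R_y [-0.0044 -0.     -1.    ] F [0.8166 0.4828 0.293 ] op 0.09327508031852581 q6 [-0.4669 -2.2506]
linear [ 0.0023  0.1386 -0.0017] yaw -0.0033538385576824133 deg -0.1921607945234456 rows 2.2179598961526548 0.017958952759200522
```

View pics/side2.png

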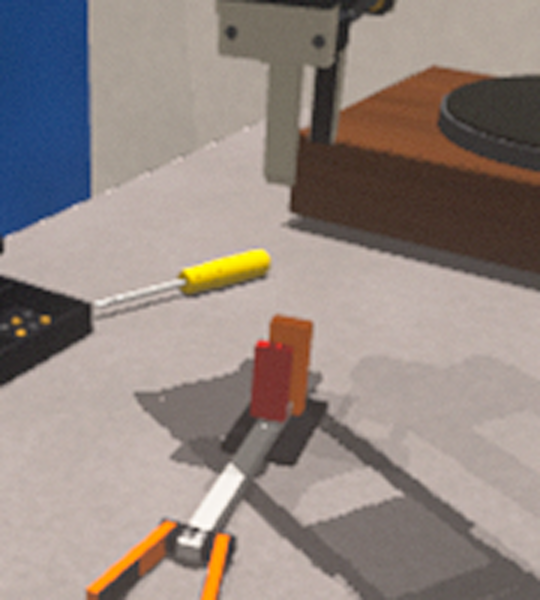

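View pics/top2.png

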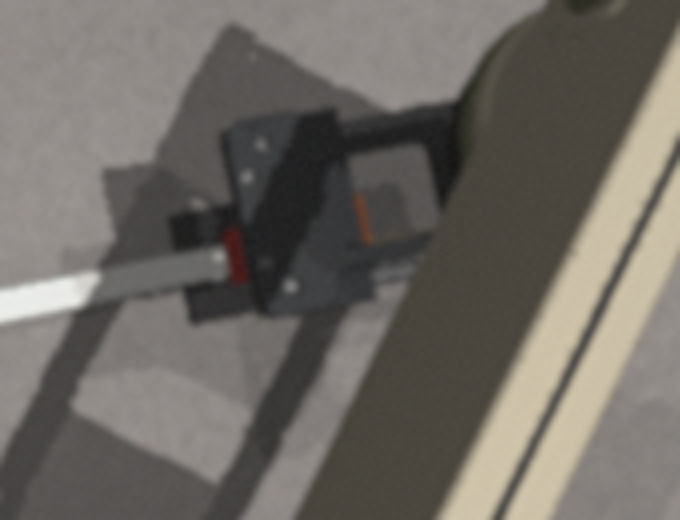

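Request:
carry_out(increments=[{"linear":[0.002,0.035,-0.001],"yaw":0},{"linear":[0.002,0.075,-0.001],"yaw":0},{"linear":[0.002,0.075,-0.001],"yaw":0}])

```text
t: 2.5
tool_pos: [0.5529, -0.2208, 0.1089]
orientation: [-1.559, -0.16, 0.176]
force: [-0.9, 0.4, 0.2]
opening: 0.0927
```

```bash
python3 - <<'E'
from h import *
np.set_printoptions(precision=4,suppress=True)
im=robot.read_camera("side")
cv2.imwrite("pics/side3.png",cv2.resize(im[20:220,220:400],None,fx=3,fy=3,interpolation=cv2.INTER_CUBIC))
inc([.556,-.224,.049],102.4)
E
```

```text
t 2.55 pos [ 0.5545 -0.2218  0.1117] zhead 102.25350314132531 R_y [-0.0073  0.0016 -1.    ] F [-0.2414 -0.2138  0.9126] op 0.0928636456907979 q6 [-0.465  -2.2494]
linear [ 0.0014  0.0627 -0.0027] yaw -0.002556852527702242 deg -0.14649685867469486 rows 1.0047226515147711 0.013691295203242512
```

View pics/side3.png

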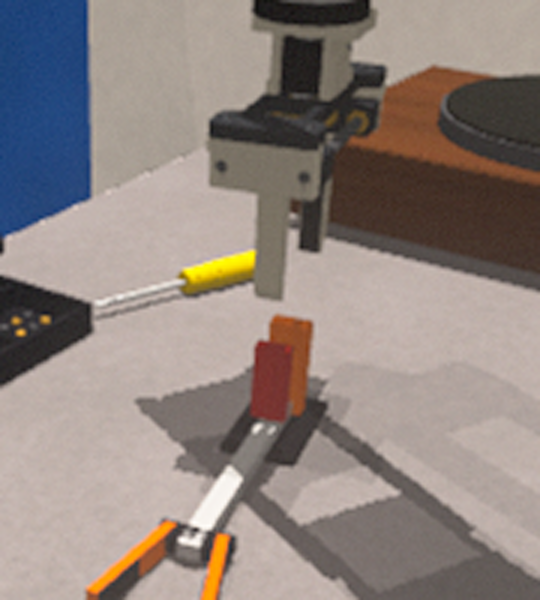

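Request:
carry_out(increments=[{"linear":[0.001,0.03,-0.002],"yaw":0},{"linear":[0.001,0.062,-0.002],"yaw":0},{"linear":[0.001,0.062,-0.002],"yaw":0}])

```text
t: 2.92
tool_pos: [0.5547, -0.2224, 0.0496]
orientation: [-1.561, -0.161, 0.175]
force: [-0.2, 1.1, 0.2]
opening: 0.0931
```

```bash
python3 - <<'E'
from h import *
np.set_printoptions(precision=4,suppress=True)
im=robot.read_camera("side")
cv2.imwrite("pics/side4.png",cv2.resize(im[20:220,220:400],None,fx=3,fy=3,interpolation=cv2.INTER_CUBIC))
inc([.556,-.224,.049],102.4)
E
```

```text
t 2.975 pos [ 0.5559 -0.2231  0.0513] zhead 102.28063753020129 R_y [-0.0068  0.0015 -1.    ] F [-0.627  -0.1925 -0.4025] op 0.09262035928765154 q6 [-0.4661 -2.2507]
linear [-0.0001  0.0023 -0.0009] yaw -0.0020832681012998896 deg -0.11936246979871612 rows 0.03969131868872055 0.011155371009225807
```

View pics/side4.png

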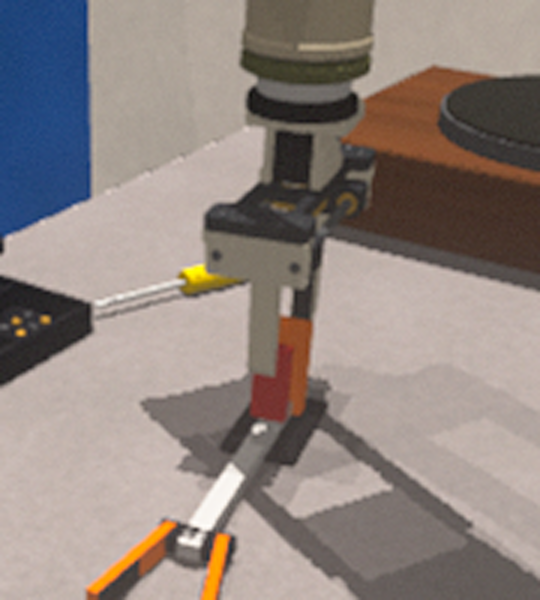

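Request:
carry_out(increments=[{"linear":[0,0.001,0],"yaw":0},{"linear":[0,0.001,0],"yaw":0},{"linear":[0,0.001,0],"yaw":0},{"linear":[0,0.001,0],"yaw":0},{"linear":[0,0.001,0],"yaw":0}], gripper=0.59, newtons=14)

```text
t: 3.6
tool_pos: [0.5562, -0.2236, 0.0507]
orientation: [-1.563, -0.163, 0.173]
force: [-0.2, -1.7, 1.8]
opening: 0.0558
```

Request:
carry_out(increments=[{"linear":[0,0,0],"yaw":0},{"linear":[0,0,0],"yaw":0},{"linear":[0,0,0],"yaw":0}])

```text
t: 3.98
tool_pos: [0.5562, -0.2236, 0.0507]
orientation: [-1.563, -0.163, 0.173]
force: [-0.4, -0.5, 1.2]
opening: 0.0554
```

```bash
python3 - <<'E'
from h import *
np.set_printoptions(precision=4,suppress=True)
im=robot.read_camera("top")
cv2.imwrite("pics/top5.png",cv2.resize(im[160:250,255:435],None,fx=4.4,fy=4.4,interpolation=cv2.INTER_CUBIC))
inc([.467,-.132,.05],90)
E
```

```text
t 4.025 pos [ 0.5562 -0.2236  0.0507] zhead 102.2697163707004 R_y [-0.0061  0.0007 -1.    ] F [ 0.1901 -1.8136  0.5433] op 0.055483879741206804 q6 [-0.4664 -2.2507]
linear [-0.0677  0.0013  0.1085] yaw 0.21414694895457098 deg 12.269716370700394 rows 2.0457688834592 1.1467024645514388
```

View pics/top5.png

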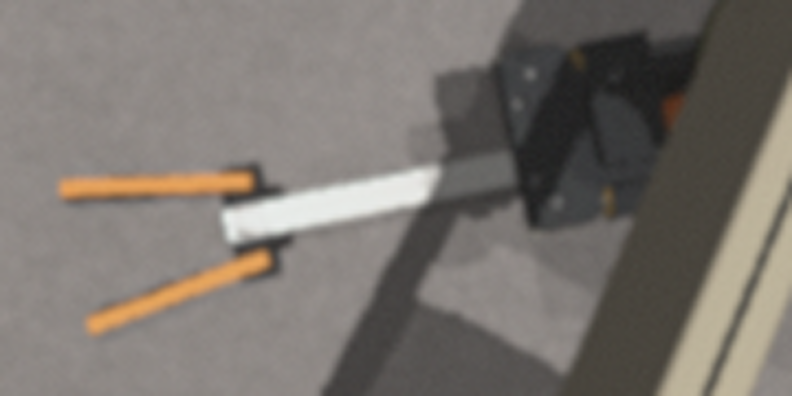

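Request:
carry_out(increments=[{"linear":[-0.017,0,0.025],"yaw":0.05},{"linear":[-0.034,0,0.05],"yaw":0.11},{"linear":[-0.051,0,0.075],"yaw":0.16},{"linear":[-0.068,0,0.1],"yaw":0.214},{"linear":[-0.068,0,0.1],"yaw":0.214}])

```text
t: 4.65
tool_pos: [0.4671, -0.1389, 0.0508]
orientation: [-1.569, 0.005, 0.007]
force: [-0.2, 0.5, -3.0]
opening: 0.0552
```

```bash
python3 - <<'E'
from h import *
np.set_printoptions(precision=4,suppress=True)
im=robot.read_camera("top")
cv2.imwrite("pics/top6.png",cv2.resize(im[110:310,70:370],None,fx=2.6,fy=2.6,interpolation=cv2.INTER_CUBIC))
cv2.imwrite("pics/top6raw.png",im)
inc([.467,-.132,.05],90)
E
```

```text
t 4.7 pos [ 0.468  -0.1398  0.051 ] zhead 90.0924335695177 R_y [-0.0065  0.0009 -1.    ] F [ 0.6281 -0.9041 -3.1303] op 0.055380250426970305 q6 [-0.394  -1.9658]
linear [-0.0009  0.0011  0.0078] yaw 0.0016132701274548446 deg 0.09243356951769499 rows 0.12657027640137516 0.008638651356793925
```

View pics/top6.png

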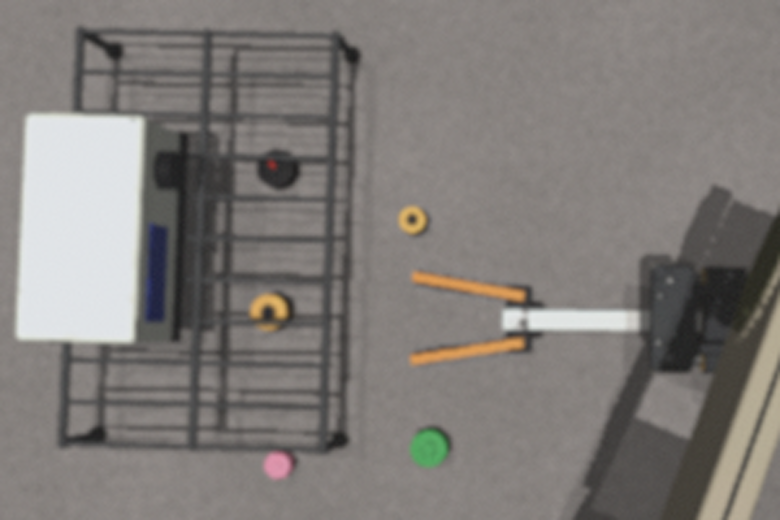

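```bash
python3 - <<'E'
from h import *
np.set_printoptions(precision=4,suppress=True)
K=lambda U,V:cr(U,V,2.6,70,110)
for nm,a,z in[("tip",(412,276),.022),("tip",(412,360),.022),("piv",(524,294),.022),("piv",(521,344),.022),("cw",(269,312),.028),("small",(412.5,220),.02),("shaftfront",(503,320),.02)]: print(nm,ray("top",K(*a),z))
s=cv2.imread("pics/side0.png"); cv2.imwrite("pics/side0c.png",cv2.resize(s[220:370,130:310],None,fx=4,fy=4,interpolation=cv2.INTER_CUBIC))
E
```

```text
tip [0.4993 0.1368 0.022 ]
tip [0.4314 0.1353 0.022 ]
piv [0.4862 0.0456 0.022 ]
piv [0.4457 0.0473 0.022 ]
cw [0.4683 0.2508 0.028 ]
small [0.5451 0.1377 0.02  ]
shaftfront [0.4649 0.0623 0.02  ]
```

View pics/side0c.png

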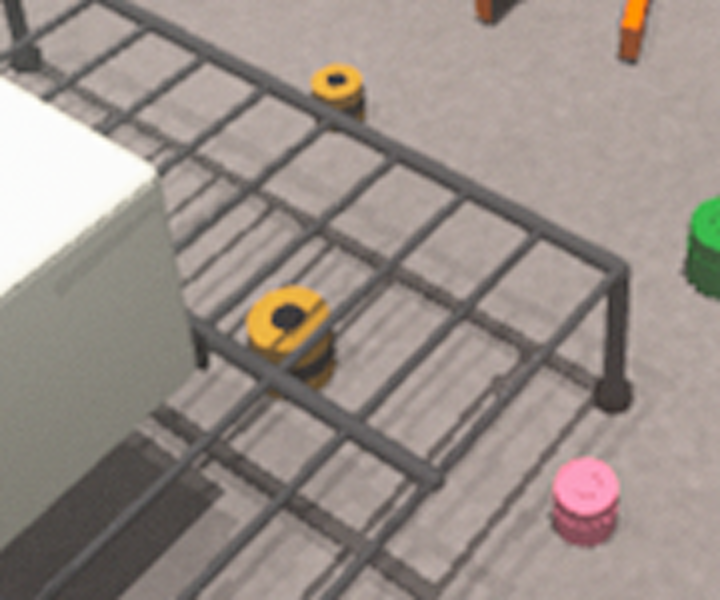

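Request:
carry_out(increments=[{"linear":[0.003,0,0.02],"yaw":0},{"linear":[0.003,0,0.04],"yaw":0},{"linear":[0.003,0,0.06],"yaw":0},{"linear":[0.003,0,0.08],"yaw":0},{"linear":[0.003,0,0.08],"yaw":0}])

```text
t: 5.32
tool_pos: [0.471, -0.0592, 0.0507]
orientation: [-1.569, 0.003, 0.009]
force: [0.2, -0.0, -2.6]
opening: 0.0553
```

```bash
python3 - <<'E'
from h import *
np.set_printoptions(precision=4,suppress=True)
im=robot.read_camera("top")
cv2.imwrite("pics/top7.png",cv2.resize(im[110:310,70:370],None,fx=2.6,fy=2.6,interpolation=cv2.INTER_CUBIC))
inc([.471,.002,.05],90)
E
```

```text
t 5.375 pos [ 0.4711 -0.0599  0.0508] zhead 90.18305800148798 R_y [-0.007   0.0009 -1.    ] F [ 0.5271  0.9406 -2.3072] op 0.05521476488722691 q6 [-0.2337 -1.8075]
linear [0.0001 0.0008 0.0619] yaw 0.003194964848085905 deg 0.18305800148797857 rows 0.9897446962551776 0.01710822443812884
```

View pics/top7.png

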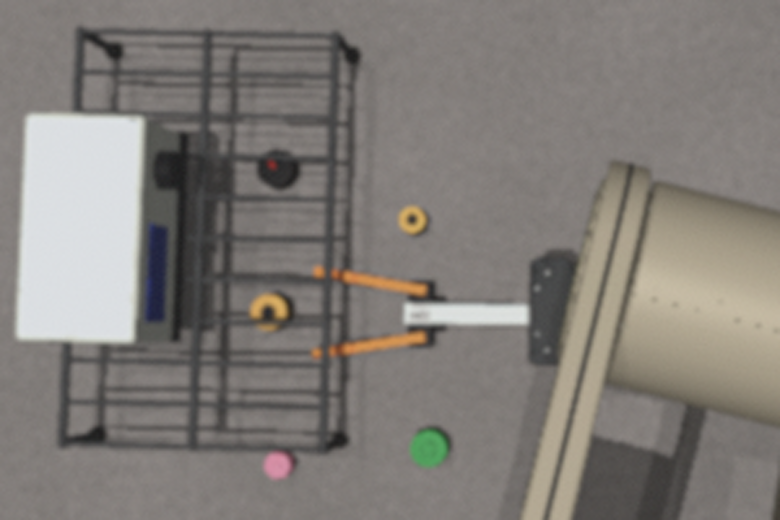

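Jaw tips at (319,271) and (317,353), midline at row 312; the counterweight at (269,312) lies on it. Going in.

Request:
carry_out(increments=[{"linear":[0,0,0.016],"yaw":0},{"linear":[0,0,0.032],"yaw":0},{"linear":[0,0,0.048],"yaw":0},{"linear":[0,0,0.061],"yaw":0},{"linear":[0,0,0.061],"yaw":0}])

```text
t: 6.0
tool_pos: [0.4707, 0.0023, 0.0508]
orientation: [-1.57, 0.002, 0.01]
force: [-0.1, 0.6, -3.0]
opening: 0.0554
```

```bash
python3 - <<'E'
from h import *
np.set_printoptions(precision=4,suppress=True)
im=robot.read_camera("top")
cv2.imwrite("pics/top8.png",cv2.resize(im[110:310,70:370],None,fx=2.6,fy=2.6,interpolation=cv2.INTER_CUBIC))
s=robot.read_camera("side"); cv2.imwrite("pics/side8.png",cv2.resize(s[170:370,130:370],None,fx=3,fy=3,interpolation=cv2.INTER_CUBIC))
inc([.471,.002,.05],90)
E
```

```text
t 6.1 pos [0.4709 0.0013 0.0508] zhead 90.23180245690905 R_y [-0.0071  0.0006 -1.    ] F [ 0.3751  0.2557 -2.6604] op 0.05551435207918451 q6 [-0.1062 -1.681 ]
linear [0.0002 0.0008 0.0007] yaw 0.00404571608727522 deg 0.2318024569090511 rows 0.017933025928253136 0.021663781019537486
```

View pics/top8.png

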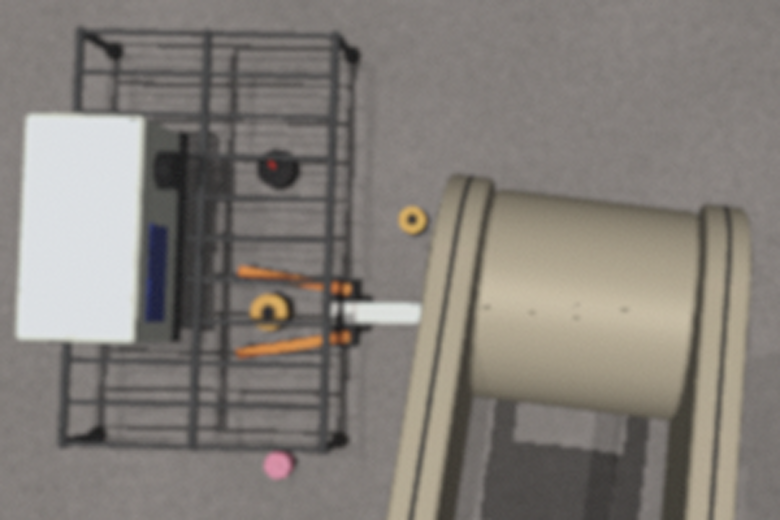

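View pics/side8.png

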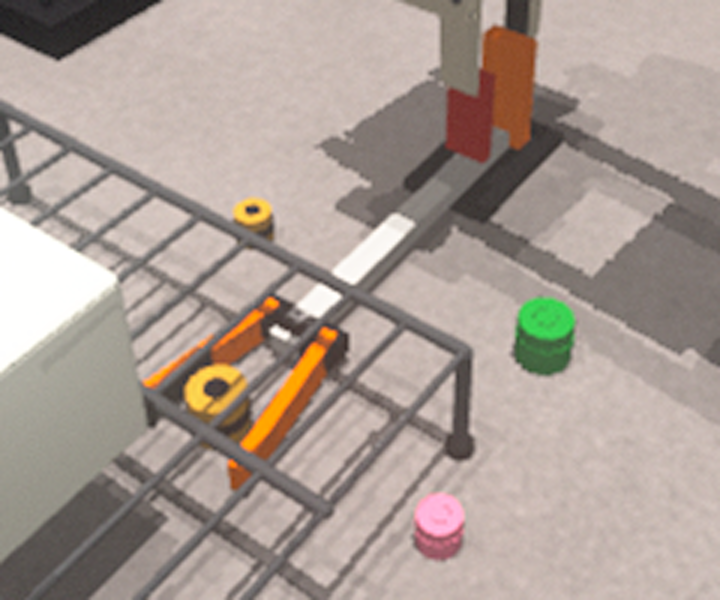

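Request:
carry_out(increments=[{"linear":[0,0,0],"yaw":0},{"linear":[0,0,0],"yaw":0},{"linear":[0,0,0],"yaw":0},{"linear":[0,0,0],"yaw":0},{"linear":[0,0,0],"yaw":0}], gripper=0.3, newtons=32)

```text
t: 6.72
tool_pos: [0.4709, 0.0011, 0.0509]
orientation: [-1.57, 0.002, 0.008]
force: [0.0, -0.8, -1.1]
opening: 0.0441
```

Request:
carry_out(increments=[{"linear":[0,0,0],"yaw":0},{"linear":[0,0,0],"yaw":0},{"linear":[0,0,0],"yaw":0}])

```text
t: 7.1
tool_pos: [0.471, 0.0011, 0.0509]
orientation: [-1.57, 0.002, 0.008]
force: [0.6, -1.0, -0.9]
opening: 0.0438
```

```bash
python3 - <<'E'
from h import *
np.set_printoptions(precision=4,suppress=True)
im=robot.read_camera("top")
cv2.imwrite("pics/top9.png",cv2.resize(im[110:310,70:370],None,fx=2.6,fy=2.6,interpolation=cv2.INTER_CUBIC))
inc([.471,-.136,.05],90)
E
```

```text
t 7.15 pos [0.471  0.0011 0.0509] zhead 90.225368097527 R_y [-0.0068  0.0005 -1.    ] F [ 0.3249 -0.8693 -1.2938] op 0.0438251406833264 q6 [-0.1064 -1.681 ]
linear [-0.0005  0.0009 -0.1371] yaw 0.003933415330801767 deg 0.22536809752699583 rows 2.1941030016340286 0.021062439021214564
```

View pics/top9.png

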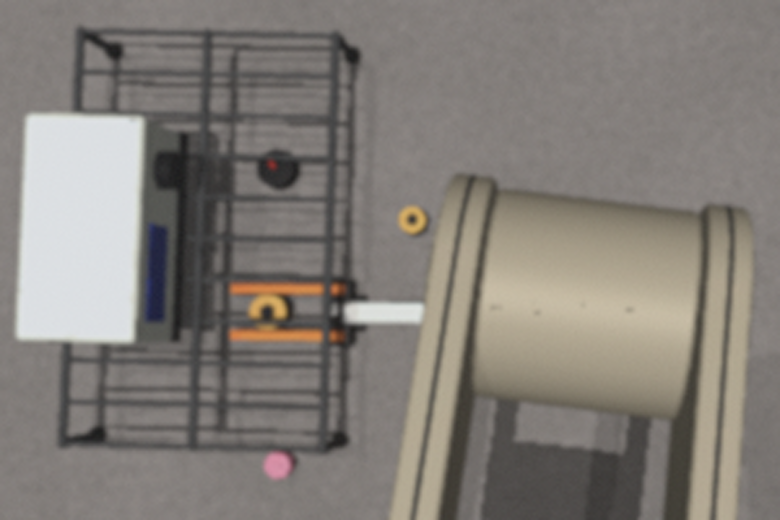

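Request:
carry_out(increments=[{"linear":[0,0,-0.012],"yaw":0},{"linear":[0,0,-0.03],"yaw":0},{"linear":[0,0,-0.048],"yaw":0},{"linear":[0,0,-0.066],"yaw":0},{"linear":[0,0,-0.07],"yaw":0}])

```text
t: 7.78
tool_pos: [0.4712, -0.0702, 0.0509]
orientation: [-1.57, 0.004, 0.007]
force: [-0.1, 1.0, -1.5]
opening: 0.0438
```

```bash
python3 - <<'E'
from h import *
np.set_printoptions(precision=4,suppress=True)
im=robot.read_camera("top")
cv2.imwrite("pics/top10.png",cv2.resize(im[110:310,70:370],None,fx=2.6,fy=2.6,interpolation=cv2.INTER_CUBIC))
inc([.471,-.136,.05],90)
E
```

```text
t 7.825 pos [ 0.4712 -0.0702  0.0509] zhead 90.13782212310578 R_y [-0.0068  0.0002 -1.    ] F [-0.4637 -2.2664 -1.0239] op 0.04364428917827027 q6 [-0.2543 -1.827 ]
linear [-0.0004  0.0009 -0.0658] yaw 0.0024054498302847776 deg 0.1378221231057779 rows 1.0529460730943307 0.01288057225287644
```

View pics/top10.png

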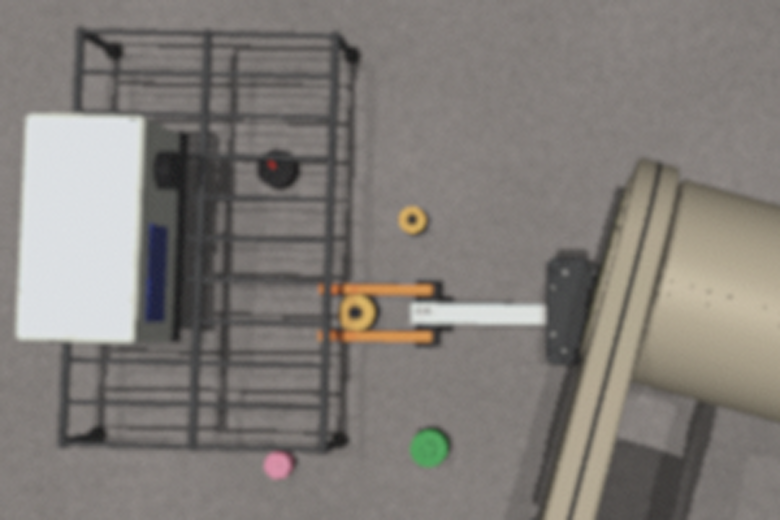

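The counterweight follows, now at (357,313), still between the parallel jaws.

Request:
carry_out(increments=[{"linear":[0,0,-0.015],"yaw":0},{"linear":[0,0,-0.033],"yaw":0},{"linear":[0,0,-0.051],"yaw":0},{"linear":[0,0,-0.067],"yaw":0},{"linear":[0,0,-0.067],"yaw":0}])

```text
t: 8.45
tool_pos: [0.4715, -0.139, 0.0511]
orientation: [-1.571, 0.005, 0.006]
force: [-0.4, -2.3, -1.2]
opening: 0.0436
```

Request:
carry_out(increments=[{"linear":[0,0,0],"yaw":0},{"linear":[0,0,0],"yaw":0},{"linear":[0,0,0],"yaw":0}])

```text
t: 8.82
tool_pos: [0.4715, -0.1388, 0.0512]
orientation: [-1.572, 0.004, 0.006]
force: [-0.5, -0.9, -0.9]
opening: 0.0437
```

```bash
python3 - <<'E'
from h import *
np.set_printoptions(precision=4,suppress=True)
im=robot.read_camera("top")
cv2.imwrite("pics/top11.png",cv2.resize(im[110:310,70:370],None,fx=2.6,fy=2.6,interpolation=cv2.INTER_CUBIC))
inc([.471,-.136,.05],90)
E
```

```text
t 8.875 pos [ 0.4715 -0.1388  0.0511] zhead 90.06528457210614 R_y [-0.0064 -0.0009 -1.    ] F [-0.8288 -1.7829 -0.2067] op 0.04372595117013124 q6 [-0.3878 -1.9587]
linear [-0.0005  0.0011  0.0028] yaw 0.0011394307340077362 deg 0.0652845721061368 rows 0.048479124013325936 0.0061013618790782065
```

View pics/top11.png

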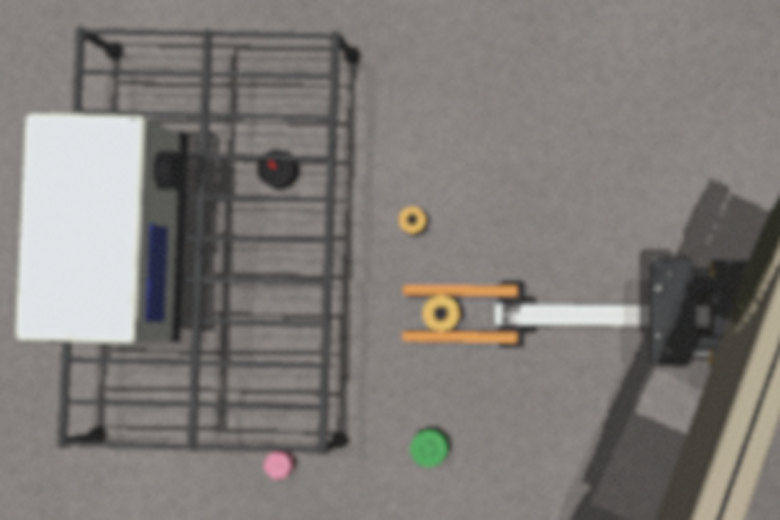

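Request:
carry_out(increments=[{"linear":[0,0,0],"yaw":0},{"linear":[0,0,0],"yaw":0},{"linear":[0,0,0],"yaw":0},{"linear":[0,0,0],"yaw":0}], gripper=0.6)

```text
t: 9.38
tool_pos: [0.4715, -0.1387, 0.0511]
orientation: [-1.572, 0.004, 0.006]
force: [0.2, -0.2, -2.7]
opening: 0.056
```

Request:
carry_out(increments=[{"linear":[0,0,0],"yaw":0},{"linear":[0,0,0],"yaw":0},{"linear":[0,0,0],"yaw":0},{"linear":[0,0,0],"yaw":0},{"linear":[0,0,0],"yaw":0}], gripper=1)

```text
t: 10.0
tool_pos: [0.4715, -0.1388, 0.0511]
orientation: [-1.572, 0.004, 0.006]
force: [-0.0, 0.3, -0.1]
opening: 0.0928
```

```bash
python3 - <<'E'
from h import *
np.set_printoptions(precision=4,suppress=True)
im=robot.read_camera("top")
cv2.imwrite("pics/top12.png",cv2.resize(im[110:310,70:370],None,fx=2.6,fy=2.6,interpolation=cv2.INTER_CUBIC))
s=robot.read_camera("side"); cv2.imwrite("pics/side12.png",cv2.resize(s[100:300,190:430],None,fx=3,fy=3,interpolation=cv2.INTER_CUBIC))
inc([.471,-.139,.19],90)
E
```

```text
t 10.1 pos [ 0.4715 -0.1387  0.0511] zhead 90.066657986187 R_y [-0.0066 -0.0009 -1.    ] F [-0.5604 -0.9007 -0.3966] op 0.09310993473555523 q6 [-0.3878 -1.9587]
linear [-0.0014 -0.1389 -0.0004] yaw 0.0011634013317119852 deg 0.06665798618699625 rows 2.2229363584568924 0.0062297183352332955
```

View pics/top12.png

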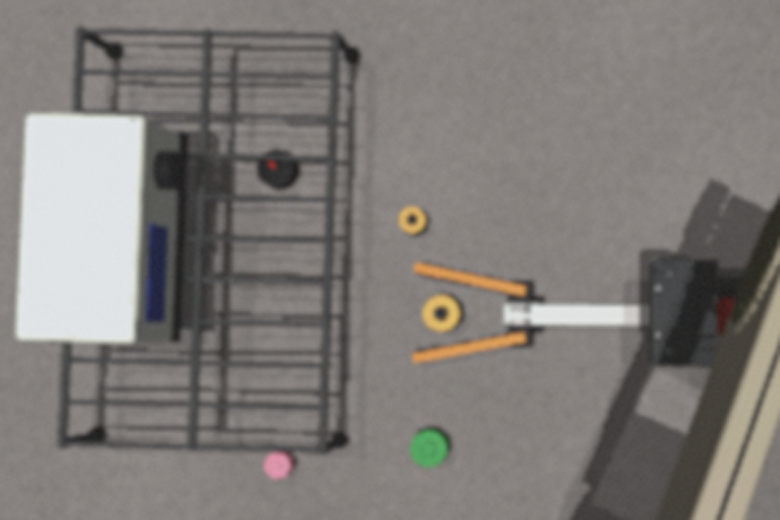

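View pics/side12.png

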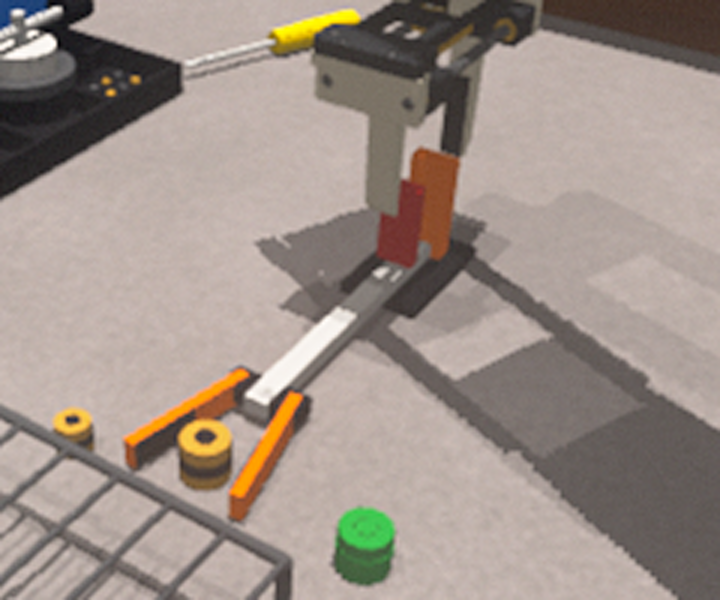

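Counterweight upright at (441,313), jaws fully spread with gaps on both sides. Lifting clear.

Request:
carry_out(increments=[{"linear":[0,-0.02,0],"yaw":0},{"linear":[0,-0.05,0],"yaw":0},{"linear":[0,-0.09,0],"yaw":0},{"linear":[0,-0.12,0],"yaw":0},{"linear":[0,-0.12,0],"yaw":0}])

```text
t: 10.72
tool_pos: [0.4742, -0.1394, 0.1741]
orientation: [-1.574, 0.0, 0.002]
force: [0.2, -0.5, -0.1]
opening: 0.0928
```

Request:
carry_out(increments=[{"linear":[0,0,0],"yaw":0},{"linear":[0,0,0],"yaw":0},{"linear":[0,0,0],"yaw":0}])

```text
t: 11.1
tool_pos: [0.4735, -0.1391, 0.1729]
orientation: [-1.573, 0.002, 0.003]
force: [-0.0, -0.0, -0.3]
opening: 0.0931
```

```bash
python3 - <<'E'
from h import *
np.set_printoptions(precision=4,suppress=True)
im=robot.read_camera("top")
K=lambda U,V:cr(U,V,2.6,70,110)
cv2.imwrite("pics/top13.png",cv2.resize(im[110:310,70:370],None,fx=2.6,fy=2.6,interpolation=cv2.INTER_CUBIC))
s=robot.read_camera("side"); cv2.imwrite("pics/side13.png",s)
print("cw",ray("top",K(441,313),.028),"knob",ray("top",K(278,169),.02))
inc([.471,-.139,.17],90)
E
```

```text
cw [0.4697 0.1119 0.028 ] knob [0.5853 0.2489 0.02  ]
t 11.2 pos [ 0.4737 -0.1392  0.1733] zhead 90.0658520787506 R_y [-0.0027 -0.0025 -1.    ] F [-0.5452  0.0153 -0.456 ] op 0.09289971162760854 q6 [-0.387  -1.9587]
linear [-0.0027  0.0033  0.0002] yaw 0.0011493355934804757 deg 0.06585207875059496 rows 0.06823117021109083 0.006154399883233174
```

View pics/side13.png

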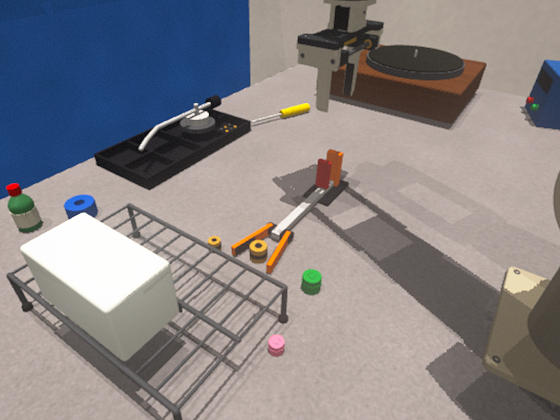

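View pics/top13.png

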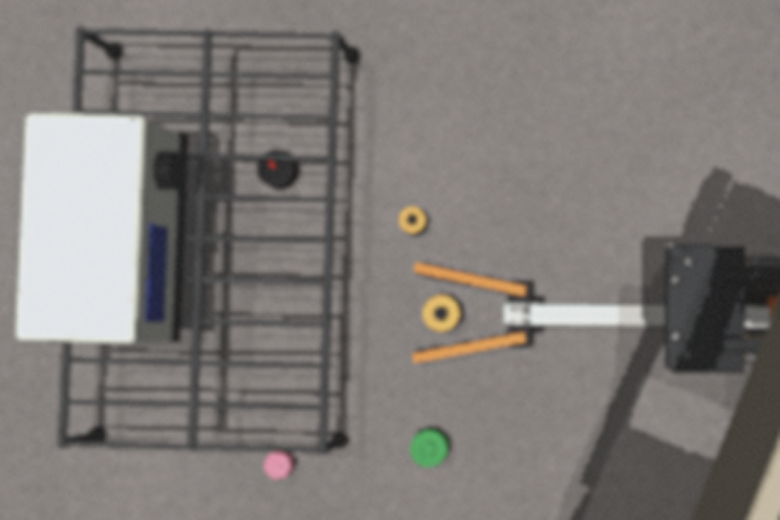

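The robot is clear at z 0.173. In the side view the counterweight (258,248) and the reacher are upright, and the knob hasn't moved. Handing in.

```bash
python3 -c "
from plant import robot
print(robot.close_job())"
```

```text
the job is handed in; nothing more can be done
None
```

I gripped the counterweight under the rack with the reacher, drew it out and let it go. I then lifted the robot clear and handed the job in at about 11 s; the interface gave no verdict.

- **Counterweight:** in the last pictures it stands upright at about (0.470, 0.112), roughly 81 mm in front of the rack's front edge. The open jaws leave a gap on both sides of it. The robot's fingers stayed at the posts throughout, well away from it.
- **Reacher:** it stands flat on the bench with its jaws fully spread. I read the trigger as out from the jaws, since the trigger itself can't be measured directly.
- **Knob:** it measures within 1 mm of where it started. The look-alikes are also where they were.
- **Squeeze:** the jaw force on the counterweight can't be read directly. With a 32 N grip, the fingers closed to 43.8 mm over the posts, which implies about 14 mm of trigger travel. That is slightly more than the 12 mm given for a 30 mm item, but the jaws looked parallel and the counterweight followed them out.

No check failed or disagreed beyond that 2 mm.

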